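Shut the abrasives chest before sanding

ROBOT

A 6-joint arm with a two-finger parallel gripper is mounted at the origin on the work surface. World frame = base frame: x ahead of the robot, y to its left, z up, the work surface at z = 0. Lengths are in m, angles in rad, forces in N, time in s.
With the tool pointing down it reaches from about 0.35 to 0.975 m from the base axis. Payload 4.9 kg.
Tool frame: the origin (TCP) lies at the very end of the fingers, on their centre line; the grasp point (between the pads) lies 19 mm behind it; z points along the fingers, x is the direction in which the jaws open and shut, and the axes are right-handed (so a half turn about z gives the same grasp; the last joint's range is limited). The gripper opens to 85 mm and grips with 20 to 120 N. Pads are 22 mm wide; open, the fingers measure 114 mm over their backs; the gripper's body (76 mm by 85 mm) begins 54 mm behind the grasp point. The pads swing forward as they close: fully open they stand 13 mm farther back than shut.
Start: joints at [-0.119, 0.053, 1.613, -0, 1.476, -0.119], TCP at [0.625, 0, 0.231] pointing down, gripper open.
Joint ranges: [-3.01, 3.01], [-1.01, 2.22], [0.06, 2.58], [-1.02, 4.17], [0.09, 2.62], [-3.14, 3.14]. Speed limits (rad/s): [2.57, 2.57, 3.14, 3.14, 3.14, 3.14].

INTERFACE

Orientations are given as a unit quaternion [w, x, y, z].
In Python, from plant import * gives the robot as it stands.
- The arm moves only by the shell command python3 -m inch 'ROWS'. ROWS is text: rows parted by semicolons, each of 7 numbers parted by spaces: the shift along the tool's x, y, z in m, then the turn, a rotation vector about the tool's x, y, z in rad, then the closure, from 0 (fully open) to 1 (shut). A call has 1 to 10 rows; each row shifts and turns the commanded pose from where the row before left it, along the tool's axes as they then stand; what a row does not reach is not made up. A row lasts 1/12 s, in which the tool goes at most 41.7 mm and 7.16 degrees, less where a joint would pass 70% of its speed; a pose out of reach is approached as far as the arm can. A call with a gripper value outside its range is refused whole. The fingers move at their own pace and stop on an object; the grip force is fixed at half the most. Time passes only in rows, so rows that do not move let the fingers close. It gives the time, the measured TCP pose, the force and the opening at its end, in the units of the state.
- state(): the state, without advancing time (a new reading comes with each control period).
- grab_frame(name): name is "scene" or "side" or "wrist"; returns the picture (384x512x3 uint8, blue, green, red); there is no depth.
- camera_info(name): a dict with "vertical_fov" (degrees; the focal length in pixels is half the picture's height over the tangent of half this angle, whatever the lens; pixels are square), "cx", "cy" (the principal point, pixels), "k1" (the pictures are not rectified: a ray, as slopes to the right and down, at radius r is drawn at 1 + k1 r^2 times it, then the intrinsics apply), "origin" and "rotation" of the camera in the world. Camera axes: x right, y down, z forward; pixel columns grow to the right and rows downward; lengths in m; the calibration is good to about 2 mm. A picture is of the moment at which its call begins: read the wrist's pose just before it. camera_info takes no time and is no camera call; for the wrist camera it gives the pose at the moment of the call.
- job_done(): hands the job in, once; it reports no verdict.
The state is a dict: "time": time; "joint_pos": joint angles; "joint_vel": joint speeds; "joint_efforts": joint torques, N m; "tool_pos": TCP position; "tool_rot": TCP orientation; "contact_force": force on the tool from outside, world axes, zero at the start; "ft_torque": the same for the moment, N m; "gripper_width": opening from 0.0 (shut) to 1.0 (fully open).
Only numpy, scipy, OpenCV 4.12 (cv2) and the standard library are available. Lean on these libraries where they do the work, as an engineer would, in place of code of your own. Each camera call takes 0.05 s, during which the arm holds its last target.

TASK

Sanding is about to start, so shut the orange abrasives chest against the dust: with your fingertips push both of its grey drawers fully home, and only then push the blue lid down until it is fully closed over them. Push gently, without slamming or gripping anything, and do not open the lid or the drawers any farther; leave the filter cartridges in the tray and the cup, tin and tools on the bench where they are.

Things in the scene. Friction and masses are not known exactly. Their poses are not given: they have to be found in the camera images.
- chest: Low orange steel chest, fixed to the bench, 160 mm deep (x), 280 wide (y), 120 high. Origin: centre of its underside; its x points from the drawer side to the hinge side (away from the robot), y to its left, z up. Two grey drawers side by side in its -x face; above them an open-topped tray, floor at z = 90 mm; a blue lid over that.
- drawer_left (a joint): How far the left (+y) drawer stands out of the chest, in m: 0 = fully home against its stop; grows as it comes out towards the chest's -x. Starts 0.04 to 0.09 out; travel 0.13. Slides with about 2 N of friction and stays where it is left. Front plate centred at chest y = +68.5 mm.
- drawer_right (a joint): The same for the right (-y) drawer, its front plate centred at chest y = -68.5 mm.
- front_left (a point): Middle of the width of the left drawer's outer front face, 80 mm above the bench; chest x = -90 mm when home; moves with the drawer. The grey front plate is 132 mm wide and spans 12 to 104 mm above the bench. A dark pull strip, 60 mm wide, stands 12 mm out from it at 37 to 43 mm; above that the face is flat.
- front_right (a point): The same point on the right drawer's front face.
- lid (a joint): Opening angle of the blue lid in rad: 0 = fully closed on its stop; grows as the free edge rises. Starts 1.0 to 1.2, leaning over the tray; cannot pass 1.5. The hinge is stiff (0.5 N m): the lid stays where it is left and must be pushed all the way. Open, its flat outer face looks up and away from the robot; push there with a fingertip from above and behind.
- lid_hinge (a point): Middle of the hinge line: on the chest at x = +80 mm, y = 0, z = 120 mm. The line runs along the chest's y.
- lid_edge (a point): Middle of the lid's free edge, on its outer (upper) face, 178 mm from the hinge line; moves with the lid. The lid is a plate 286 mm wide and 4 mm thick with its underside on the hinge line; a flap along the free edge, 26 mm high overall, hangs over the tops of the drawer fronts when closed.
- spray_cup: Closed aluminium spray-gun cup standing on the bench beside the chest's left end: 80 mm across, 134 mm high. Origin: centre of its underside.
- paint_tin: Yellow-banded paint tin standing beside the chest's right end: 76 mm across, 100 mm high. Origin: centre of its underside.
- sander: Round blue-topped air sander standing on its pad on the left of the bench: 124 mm across, 104 mm high, with a steel spout reaching 100 mm from its axis. Origin: centre of its underside.
- wrench: Steel wrench, 180 mm long, lying on the right of the bench. Origin: its underside, along its own x.
- scraper: Orange-handled scraper, 200 mm long, lying on the right of the bench. Origin: its underside, along its own x.
- cartridge1: Grey filter cartridge with a yellow face, 60 mm across, 22 mm high, lying in the left half of the chest's top tray. Origin: centre of its underside.
- cartridge2: Grey filter cartridge with a red face, like the other, in the right half of the top tray. Origin: centre of its underside.

How it is judged:
On the way, in this order (a step that is already met when the one before it is completed fails the run):
1. both drawers are fully home (within 5 mm) while the lid is still open (value of joint each of drawer_left, drawer_right below 0.005 m and value of joint lid above 0.5 rad), for 0.2 s.
2. then the lid is closed over them (value of joint each of drawer_left, drawer_right below 0.005 m and value of joint lid below 0.04 rad), for 0.2 s.
At the end, for the whole second after the job is handed in: Both drawers are within 5 mm of fully home, the lid is within 0.04 rad of fully closed and at rest, and the cartridges, cup, tin, sander, wrench and scraper are within 20 mm of where they stood, the upright ones still upright (all of step 2 and velocity of joint lid between -0.02 and 0.02 rad/s and distance of each of spray_cup, paint_tin, sander, wrench, scraper, cartridge1, cartridge2 from where it was at the start of the episode below 0.02 m and angle between each of spray_cup, paint_tin, sander's own z axis and vertical below 0.3 rad); the robot touches nothing.
It fails at once if the lid comes below 0.4 rad while a drawer is still more than 8 mm out (value of joint lid below 0.4 rad and value of joint any of drawer_left, drawer_right above 0.008 m).
It fails at once if a drawer is slammed (faster than 0.5 m/s) or the lid is slammed (faster than 3 rad/s) (velocity of joint any of drawer_left, drawer_right below -0.5 m/s or velocity of joint lid below -3 rad/s).
It fails at once if a drawer is drawn out past 105 mm or the lid is raised past 1.4 rad (value of joint any of drawer_left, drawer_right above 0.105 m or value of joint lid above 1.4 rad).
It fails at once if the fingers press or grip the chest, a drawer or the lid with more than 70 N (contact force between the fingers and chest above 70 N).
It fails at once if a bystander is lifted, carried, knocked over or moved by more than 30 mm (distance of any of spray_cup, paint_tin, sander, wrench, scraper, cartridge1, cartridge2 from where it was at the start of the episode above 0.03 m or not (angle between spray_cup's own z axis and vertical below 0.3 rad) or not (angle between paint_tin's own z axis and vertical below 0.3 rad) or not (angle between sander's own z axis and vertical below 0.3 rad)).
It also fails if it takes over 58 s, if anything falls off the work surface, if the arm or the gripper's body presses on something with over 40 N, if the wrist force passes 120 N, or if a joint passes its speed limit or range.

## Working session

There is one attempt and no reset: what is moved stays moved. The work goes in short steps, Python scripts to look and compute and a shell command to move; the robot and the scene stay as the last step left them, time stands still between calls to the robot, and variables do not carry over. Pictures are saved under pics/ and viewed, and the job is handed in when it is done.

```bash
mkdir -p pics; ls; python3 - <<'E'
from plant import *
import cv2
for n in ("scene","side","wrist"):
    i=camera_info(n); print(n,i)
    cv2.imwrite(f"pics/a_{n}.png",grab_frame(n))
s=state(); print(s)
E
```

```text
pics
scene {'vertical_fov': 57.39384157598583, 'cx': 252.76117440413944, 'cy': 191.5500059548812, 'k1': -0.04934745885787855, 'origin': array([ 0.31742953, -0.42805692,  0.96312729]), 'rotation': array([-0.23851076,  0.93901084, -0.23990643,  0.06177513])}
side {'vertical_fov': 57.30161421452976, 'cx': 255.71458901325497, 'cy': 188.8682607975242, 'k1': -0.012684454084968997, 'origin': array([ 0.57811578, -0.66113207,  0.97021564]), 'rotation': array([-0.31836578,  0.94644623,  0.05243064, -0.01156676])}
wrist {'vertical_fov': 63.971993762124264, 'cx': 252.80086846220922, 'cy': 192.536257409972, 'k1': -0.010765231288412495, 'origin': array([0.62428934, 0.06611013, 0.37355191]), 'rotation': array([ 1.31108377e-01,  9.91367362e-01,  2.13489425e-04, -1.14073286e-03])}
{'time': 0.15, 'joint_pos': array([-1.19030815e-01,  5.31851715e-02,  1.61399755e+00,  1.44541288e-05,
        1.47600423e+00, -1.18986645e-01]), 'joint_vel': array([ 2.84663631e-03, -1.31759895e-03, -2.77361947e-03,  3.16883044e-05,
        1.45909302e-03,  6.12991815e-05]), 'joint_efforts': array([ 5.10442842e-04, -3.94241810e+01, -3.70721948e+01, -1.15854355e-04,
        4.61802789e-03,  5.00508997e-05]), 'tool_pos': array([6.24505213e-01, 4.43814991e-05, 2.30346544e-01]), 'tool_rot': array([-1.01786932e-04,  9.99999682e-01, -2.27751564e-05, -7.90655086e-04]), 'contact_force': array([0.10170365, 0.71871797, 0.84164047]), 'ft_torque': array([ 0.04869692, -0.05743322,  0.00228295]), 'gripper_width': 1.0033777121609884}
```

View pics/a_scene.png

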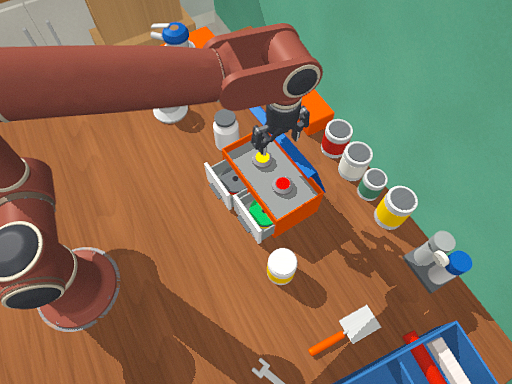

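View pics/a_side.png

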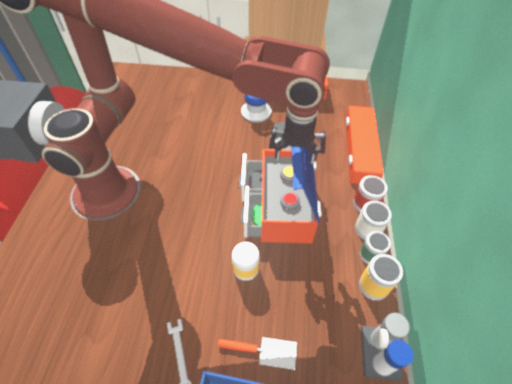

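View pics/a_wrist.png

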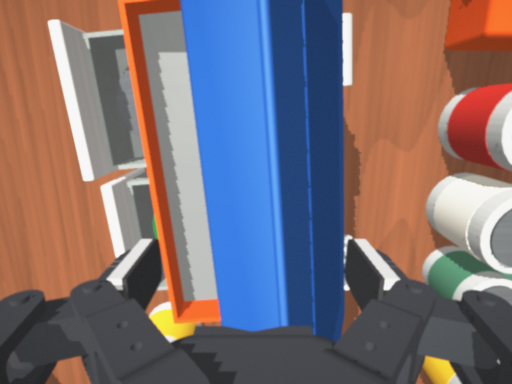

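```bash
cat > h.py <<'E'
import numpy as np, cv2
from scipy.spatial.transform import Rotation as R
def cam(i):
    f=192/np.tan(np.radians(i['vertical_fov']/2)); q=i['rotation']
    return dict(f=f,c=np.array([i['cx'],i['cy']]),k=i['k1'],o=np.array(i['origin']),R=R.from_quat([q[1],q[2],q[3],q[0]]).as_matrix())
def proj(c,P):
    p=(np.atleast_2d(P)-c['o'])@c['R']; s=p[:,:2]/p[:,2:]
    return s*(1+c['k']*(s**2).sum(1,keepdims=True))*c['f']+c['c']
def ray(c,uv):
    d=(np.array(uv,float)-c['c'])/c['f']; s=d.copy()
    for _ in range(20): s=d/(1+c['k']*(s@s))
    v=c['R']@np.array([s[0],s[1],1]); return v/np.linalg.norm(v)
def onz(c,uv,z):
    v=ray(c,uv); return c['o']+v*(z-c['o'][2])/v[2]
E
python3 - <<'E'
import cv2
a=cv2.imread('pics/a_scene.png'); cv2.imwrite('pics/c1.png',cv2.resize(a[95:255,190:350],None,fx=3.75,fy=3.75,interpolation=cv2.INTER_CUBIC))
a=cv2.imread('pics/a_side.png'); cv2.imwrite('pics/c2.png',cv2.resize(a[120:280,210:350],None,fx=3.75,fy=3.75,interpolation=cv2.INTER_CUBIC))
E
```

```text
(no output)
```

View pics/c1.png

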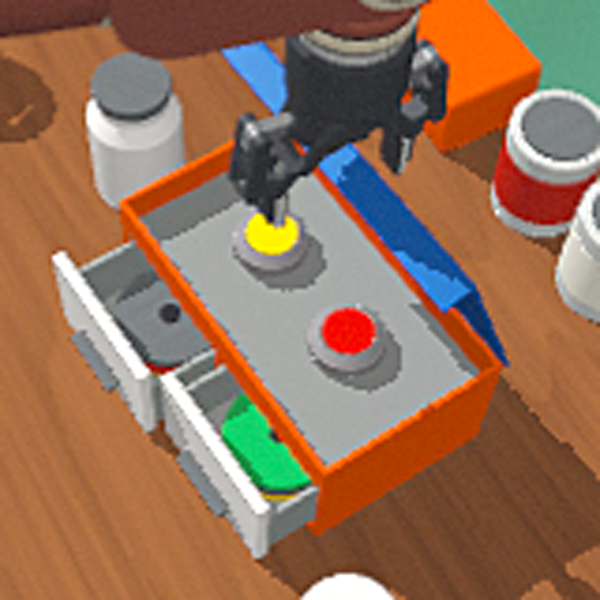

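View pics/c2.png

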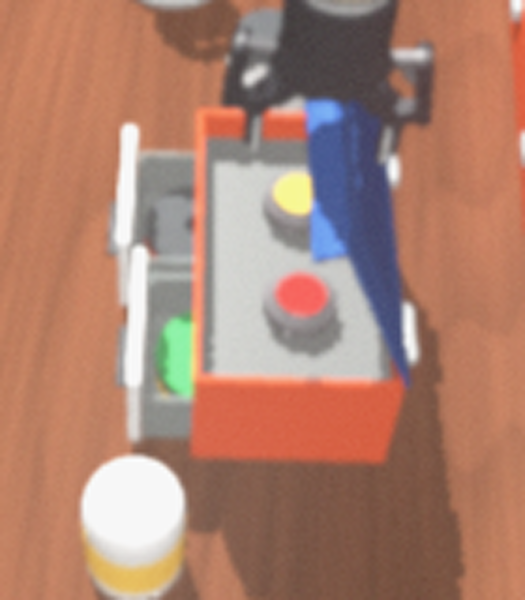

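```bash
cat > fit.py <<'E'
from plant import *
from h import *
from scipy.optimize import least_squares
S=cam(camera_info("scene"));D=cam(camera_info("side"))
W=lambda p,P:np.array([p[0],p[1],0])+np.atleast_2d(P)@R.from_euler('z',p[2]).as_matrix().T
H=.12
obs=[(S,(-.08,.14,H),(222.5,149.1)),(S,(-.08,-.14,H),(274.8,220.3)),(S,(.08,-.14,H),(323.3,192.3)),
(D,(-.08,.14,H),(262.5,149.3)),(D,(-.08,-.14,H),(262,221.3)),(D,(-.08,-.14,0),(261.2,241.9)),(D,(.08,-.14,0),(312.7,243.2)),(D,(.08,-.14,H),(318,221.3))]
f=lambda p:np.concatenate([(proj(c,W(p,P))[0]-uv) for c,P,uv in obs])
r=least_squares(f,[.65,0,0],loss='soft_l1'); print(r.x,r.fun.reshape(-1,2).round(1))
p=r.x
Ri=R.from_euler('z',-p[2]).as_matrix()
def inch(c,uv,z): return (Ri@(onz(c,uv,z)-[p[0],p[1],0])).round(4)
if __name__=="__main__":
  for c,uv in [(S,(204.7,163)),(S,(230,194.2)),(S,(234,195.8)),(S,(259.9,232.3)),(D,(244.7,153.9)),(D,(242.3,184)),(D,(247,186.7)),(D,(245.5,219.2))]:
    print(inch(c,uv,.104))
E
python3 fit.py
```

```text
[0.61690501 0.01376285 0.08345317] [[-2.  -1.2]
 [ 0.8  0.7]
 [-0.1 -0.8]
 [ 0.5  0.1]
 [-0.1  0. ]
 [-0.3 -0.1]
 [-0.4 -0.1]
 [ 0.3  1.5]]
[-0.1414  0.1299  0.104 ]
[-0.134   0.0013  0.104 ]
[-0.1274 -0.0091  0.104 ]
[-0.1281 -0.1384  0.104 ]
[-0.1405  0.1325  0.104 ]
[-0.1426  0.0048  0.104 ]
[-0.1276 -0.0054  0.104 ]
[-0.1273 -0.1243  0.104 ]
```

```bash
python3 -m inch '0 0 -0.02 0 0 0 0; 0 0 -0.035 0 0 0 0; 0 0 -0.035 0 0 0 0; 0 0 -0.03 0 0 0 0; 0 0 0 0 0 0 0'
```

```text
time: 0.57
tool_pos: [0.6272, -0.0002, 0.3602]
tool_rot: [0.001, 1.0, 0.0, 0.006]
contact_force: [0.3, 0.3, 2.2]
gripper_width: 0.999
```

```bash
python3 -m inch '-0.03 0 0 0 0 -0.083 0; -0.035 0 0 0 0 0 0; -0.035 0 0 0 0.12 0 0.5; -0.03 0 0 0 0.12 0 1; -0.03 0 0 0 0.12 0 1; 0 0 0 0 0 0 1; 0 0 0 0 0 0 1'; python3 - <<'E'
from plant import *
import cv2
for n in ("scene","side","wrist"):
    i=camera_info(n)
    cv2.imwrite(f"pics/b_{n}.png",grab_frame(n))
print(i)
a=cv2.imread('pics/b_scene.png'); b=cv2.imread('pics/b_side.png')
cv2.imwrite('pics/b_two.png',cv2.hconcat([cv2.resize(a[95:255,190:350],(400,400),interpolation=2),cv2.resize(b[120:280,210:370],(400,400),interpolation=2)]))
E
```

```text
time: 1.15
tool_pos: [0.4712, -0.0098, 0.3416]
tool_rot: [-0.007, 0.986, 0.04, 0.163]
contact_force: [0.8, -0.6, 0.6]
gripper_width: 0.301
{'vertical_fov': 63.971993762124264, 'cx': 252.80086846220922, 'cy': 192.536257409972, 'k1': -0.010765231288412495, 'origin': array([0.42327108, 0.05165839, 0.47996884]), 'rotation': array([0.1223525 , 0.9781514 , 0.01925787, 0.16696958])}
```

View pics/b_two.png

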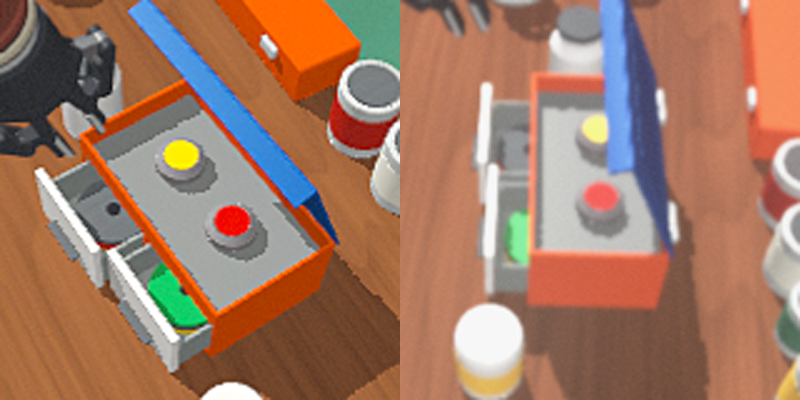

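View pics/b_wrist.png

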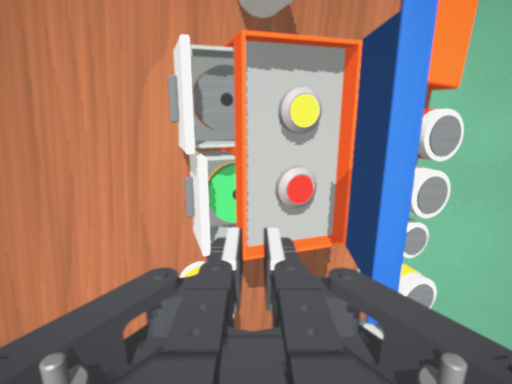

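```bash
cat > fit2.py <<'E'
import fit
from fit import *
i={'vertical_fov': 63.971993762124264, 'cx': 252.80086846220922, 'cy': 192.536257409972, 'k1': -0.010765231288412495, 'origin': [0.42327108, 0.05165839, 0.47996884], 'rotation': [0.1223525 , 0.9781514 , 0.01925787, 0.16696958]}
V=cam(i)
obs+=[(V,(-.08,.14,H),(237,35)),(V,(-.08,-.14,H),(244,258)),(V,(.08,-.14,H),(345,241)),(V,(.08,.14,H),(361,40))]
r=least_squares(f,[.65,0,0],loss='soft_l1'); p=r.x; print(p,r.fun.reshape(-1,2).round(1)[-4:])
fit.p=p
fit.Ri=R.from_euler('z',-p[2]).as_matrix()
for uv in [(180,37),(187,153),(195,155),(203,254)]: print(inch(V,uv,.104))
def lid(a):
    d=np.array([-np.cos(a),0,np.sin(a)]); n=np.array([np.sin(a),0,np.cos(a)])
    h=np.array([.08,-.143,.12]); return h+.178*d+.004*n, h+.178*d-.022*n, h+.004*n
for a in (1.0,1.05,1.1,1.15,1.2): print(a,[proj(c,W(p,np.array(lid(a)))).round(0).tolist() for c in (S,D)])
print('cup/tin top', onz(S,(226,118),.134),onz(S,(282,262),.1))
E
python3 fit2.py
```

```text
[0.61690501 0.01376285 0.08345317] [[-2.  -1.2]
 [ 0.8  0.7]
 [-0.1 -0.8]
 [ 0.5  0.1]
 [-0.1  0. ]
 [-0.3 -0.1]
 [-0.4 -0.1]
 [ 0.3  1.5]]
[0.61541213 0.0134644  0.09446206] [[ 2.4 -4.2]
 [ 0.   1.8]
 [ 0.4  1.5]
 [-0.8 -0.5]]
[-0.1435  0.1334  0.104 ]
[-0.1442  0.0055  0.104 ]
[-0.1348  0.0025  0.104 ]
[-0.1321 -0.1301  0.104 ]
1.0 [[[304.0, 180.0], [296.0, 188.0], [325.0, 191.0]], [[290.0, 191.0], [281.0, 194.0], [320.0, 223.0]]]
1.05 [[[307.0, 178.0], [299.0, 185.0], [325.0, 191.0]], [[294.0, 190.0], [284.0, 193.0], [320.0, 223.0]]]
1.1 [[[310.0, 175.0], [302.0, 183.0], [325.0, 191.0]], [[297.0, 189.0], [287.0, 191.0], [320.0, 223.0]]]
1.15 [[[313.0, 173.0], [304.0, 180.0], [325.0, 191.0]], [[301.0, 188.0], [291.0, 190.0], [320.0, 223.0]]]
1.2 [[[316.0, 170.0], [307.0, 177.0], [325.0, 191.0]], [[304.0, 187.0], [294.0, 189.0], [320.0, 223.0]]]
cup/tin top [0.58574666 0.2293334  0.134     ] [ 0.51136146 -0.23063026  0.1       ]
```

```bash
cat > go.py <<'E'
import sys
from plant import *
from h import *
s=state();q=s['tool_rot'];T=R.from_quat([q[1],q[2],q[3],q[0]]).as_matrix()
P=s['tool_pos'];C=R.from_euler('z',.09).as_matrix();o=np.array([.6157,.0136,0])
print('t',s['time'],'tcp',P.round(4),'chest',(C.T@(P-o)).round(4),'F',s['contact_force'].round(1),'g',s['gripper_width'].round(2));print('axes',T.round(3).tolist())
if len(sys.argv)>3:
    t=o+C@np.array([float(a) for a in sys.argv[1:4]]); print('world',t.round(4),'tool delta',(T.T@(t-P)).round(4))
print('per m chest x in tool',(T.T@C[:,0]).round(3),'up',(T.T@[0,0,1]).round(3))
E
python3 go.py -.175 .0685 .09
```

```text
Traceback (most recent call last):
  File "go.py", line 6, in <module>
    print('t',s['time'],'tcp',P.round(4),'chest',(C.T@(P-o)).round(4),'F',s['contact_force'].round(1),'g',s['gripper_width'].round(2));print('axes',T.round(3).tolist())
                                                                                                          ^^^^^^^^^^^^^^^^^^^^^^^^
AttributeError: 'float' object has no attribute 'round'
```

```bash
sed -i "s/s\['gripper_width'\].round(2)/round(s['gripper_width'],2)/" go.py; python3 go.py -.175 .0685 .09
```

```text
t 1.3 tcp [ 0.4758 -0.0104  0.3445] chest [-0.1415 -0.0113  0.3445] F [0.2 0.  0.2] g 0.02
axes [[0.944, 0.083, 0.321], [0.079, -0.997, 0.028], [0.322, -0.001, -0.947]]
world [0.4353 0.0661 0.09  ] tool delta [-0.1141 -0.0794  0.23  ]
per m chest x in tool [ 0.947 -0.007  0.322] up [ 0.322 -0.001 -0.947]
```

```bash
python3 -m inch '-0.0154 -0.008 0.023 0 0 0 1;-0.0114 -0.008 0.023 0 0 0 1;-0.0114 -0.008 0.023 0 0 0 1;-0.0114 -0.008 0.023 0 0 0 1;-0.0114 -0.008 0.023 0 0 0 1;-0.0114 -0.008 0.023 0 0 0 1;-0.0114 -0.008 0.023 0 0 0 1;-0.0114 -0.008 0.023 0 0 0 1;-0.0114 -0.008 0.023 0 0 0 1;-0.0114 -0.008 0.023 0 0 0 1'; python3 -m inch '0 0 0 0 0 0 1;0 0 0 0 0 0 1';python3 go.py -.155 .0685 .075
python3 - <<'E'
from plant import *
import cv2
a=grab_frame("scene"); b=grab_frame("side")
cv2.imwrite('pics/d_two.png',cv2.hconcat([cv2.resize(a[95:255,190:350],(400,400),interpolation=2),cv2.resize(b[120:280,210:370],(400,400),interpolation=2)]))
E
```

```text
time: 2.13
tool_pos: [0.4318, 0.0673, 0.0873]
tool_rot: [-0.007, 0.986, 0.041, 0.162]
contact_force: [0.7, 0.3, 0.2]
gripper_width: -0.004
time: 2.3
tool_pos: [0.4303, 0.0671, 0.0867]
tool_rot: [-0.008, 0.986, 0.042, 0.16]
contact_force: [0.5, 0.8, 0.6]
gripper_width: -0.002
t 2.3 tcp [0.4303 0.0671 0.0867] chest [-0.1798  0.0699  0.0867] F [0.5 0.8 0.6] g -0.0
axes [[0.945, 0.085, 0.315], [0.08, -0.996, 0.028], [0.317, -0.001, -0.949]]
world [0.4552 0.0679 0.075 ] tool delta [0.0199 0.0013 0.019 ]
per m chest x in tool [ 0.949 -0.005  0.317] up [ 0.317 -0.001 -0.949]
```

View pics/d_two.png

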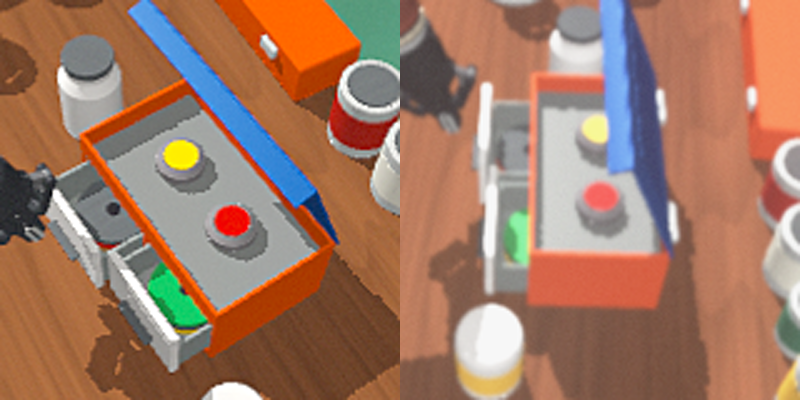

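```bash
python3 -m inch '0.0038 0 0.0076 0 0 0 1;0.0038 0 0.0076 0 0 0 1;0.0076 0 0.0025 0 0 0 1;0.0076 0 0.0025 0 0 0 1;0.0076 0 0.0025 0 0 0 1;0.0076 0 0.0025 0 0 0 1;0.0076 0 0.0025 0 0 0 1;0.0076 0 0.0025 0 0 0 1;0 0 0 0 0 0 1'; python3 go.py
```

```text
time: 3.15
tool_pos: [0.4932, 0.0711, 0.0791]
tool_rot: [-0.007, 0.985, 0.041, 0.165]
contact_force: [1.0, 0.0, -0.2]
gripper_width: -0.001
t 3.15 tcp [0.4932 0.0711 0.0791] chest [-0.1169  0.0683  0.0791] F [ 1.   0.  -0.2] g -0.0
axes [[0.942, 0.083, 0.324], [0.078, -0.997, 0.027], [0.325, -0.0, -0.946]]
per m chest x in tool [ 0.946 -0.007  0.325] up [ 0.325 -0.    -0.946]
```

```bash
python3 -m inch '0.0038 0 0.0013 0 0 0 1;0.0038 0 0.0013 0 0 0 1;0.0038 0 0.0013 0 0 0 1;0 0 0 0 0 0 1'; python3 go.py; python3 - <<'E'
from plant import *
import cv2
a=grab_frame("scene"); b=grab_frame("side")
cv2.imwrite('pics/e_two.png',cv2.hconcat([cv2.resize(a[95:255,190:350],(400,400),interpolation=2),cv2.resize(b[120:280,210:370],(400,400),interpolation=2)]))
E
```

```text
time: 3.48
tool_pos: [0.5031, 0.0726, 0.077]
tool_rot: [-0.007, 0.986, 0.041, 0.163]
contact_force: [0.3, 0.8, 0.8]
gripper_width: 0.001
t 3.4833 tcp [0.5031 0.0726 0.077 ] chest [-0.1068  0.0689  0.077 ] F [0.3 0.8 0.8] g 0.0
axes [[0.943, 0.083, 0.322], [0.078, -0.997, 0.028], [0.323, -0.001, -0.946]]
per m chest x in tool [ 0.946 -0.007  0.323] up [ 0.323 -0.001 -0.946]
```

View pics/e_two.png

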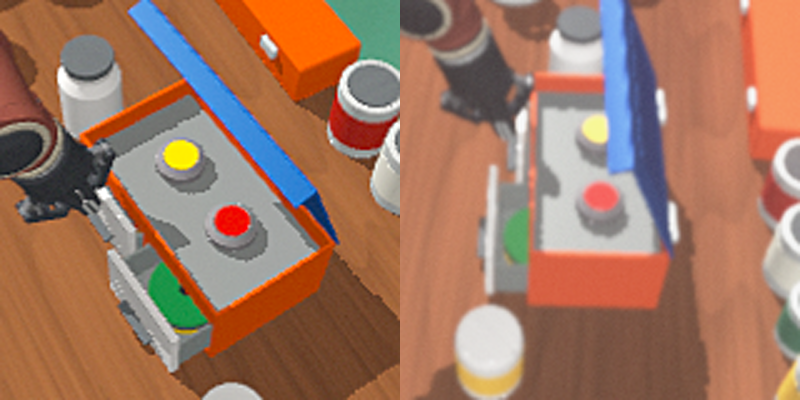

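The left drawer is nearly home: at right image (518,145) its front is close to the chest face. I'll keep pushing gently until the stop resists.

```bash
python3 -m inch '0.0038 0 0.0013 0 0 0 1;0.0028 0 0.001 0 0 0 1;0 0 0 0 0 0 1'; python3 -m inch '0.0028 0 0.001 0 0 0 1;0 0 0 0 0 0 1'; python3 -m inch '0.0019 0 0.0006 0 0 0 1;0 0 0 0 0 0 1';python3 go.py
```

```text
time: 3.83
tool_pos: [0.5092, 0.0733, 0.076]
tool_rot: [-0.007, 0.986, 0.041, 0.163]
contact_force: [0.0, -0.1, 1.1]
gripper_width: -0.001
time: 4.0
tool_pos: [0.5117, 0.0736, 0.0757]
tool_rot: [-0.007, 0.986, 0.041, 0.162]
contact_force: [-3.1, -0.1, 0.1]
gripper_width: 0.0
time: 4.17
tool_pos: [0.512, 0.0736, 0.0755]
tool_rot: [-0.007, 0.986, 0.041, 0.159]
contact_force: [-14.6, -1.9, 9.1]
gripper_width: -0.001
t 4.1667 tcp [0.512  0.0736 0.0755] chest [-0.0979  0.0691  0.0755] F [-14.6  -1.9   9.1] g -0.0
axes [[0.946, 0.084, 0.314], [0.079, -0.996, 0.027], [0.315, -0.001, -0.949]]
per m chest x in tool [ 0.949 -0.006  0.315] up [ 0.315 -0.001 -0.949]
```

```bash
python3 -m inch '-0.019 0 -0.0063 0 0 0 1;-0.023 0 -0.0076 0 0 0 1;-0.023 0 -0.0076 0 0 0 1;-0.010 0.023 -0.0033 0 0 0 1;0 0.03 0 0 0 0 1;0 0.03 0 0 0 0 1;0 0.03 0 0 0 0 1;0 0.025 0 0 0 0 1;0 0 0 0 0 0 1;0 0 0 0 0 0 1';  python3 go.py -.145 -.0685 .077; python3 - <<'E'
from plant import *
import cv2
a=grab_frame("scene"); b=grab_frame("side")
cv2.imwrite('pics/f_two.png',cv2.hconcat([cv2.resize(a[95:255,190:350],(400,400),interpolation=2),cv2.resize(b[120:280,210:370],(400,400),interpolation=2)]))
E
```

```text
time: 5.0
tool_pos: [0.4471, -0.0717, 0.0758]
tool_rot: [-0.007, 0.986, 0.039, 0.163]
contact_force: [-0.6, -0.2, 0.3]
gripper_width: 0.0
t 5.0 tcp [ 0.4471 -0.0717  0.0758] chest [-0.1756 -0.0698  0.0758] F [-0.6 -0.2  0.3] g 0.0
axes [[0.944, 0.08, 0.321], [0.076, -0.997, 0.026], [0.322, -0.001, -0.947]]
world [ 0.4774 -0.0677  0.077 ] tool delta [ 0.0294 -0.0016  0.0087]
per m chest x in tool [ 0.947 -0.01   0.322] up [ 0.322 -0.001 -0.947]
```

View pics/f_two.png

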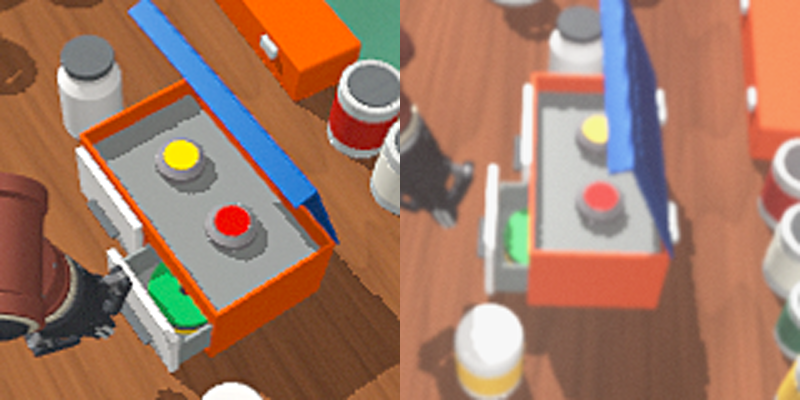

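The left drawer is home, with its front flush at (110,195). The fingertips now face the right drawer at (130,285).

```bash
python3 -m inch '0.0076 0 0.0026 0 0 0 1;0.0076 0 0.0026 0 0 0 1;0.0076 0 0.0026 0 0 0 1;0.0076 0 0.0026 0 0 0 1;0.0076 0 0.0026 0 0 0 1;0.0076 0 0.0026 0 0 0 1;0.0076 0 0.0026 0 0 0 1;0.0076 0 0.0026 0 0 0 1;0.0038 0 0.0013 0 0 0 1;0 0 0 0 0 0 1'; python3 go.py
```

```text
time: 5.93
tool_pos: [0.5157, -0.0647, 0.0753]
tool_rot: [-0.007, 0.986, 0.041, 0.163]
contact_force: [-0.5, -0.4, 1.3]
gripper_width: -0.001
t 5.9333 tcp [ 0.5157 -0.0647  0.0753] chest [-0.1066 -0.069   0.0753] F [-0.5 -0.4  1.3] g -0.0
axes [[0.943, 0.084, 0.321], [0.079, -0.996, 0.028], [0.322, -0.001, -0.947]]
per m chest x in tool [ 0.947 -0.006  0.322] up [ 0.322 -0.001 -0.947]
```

```bash
python3 -m inch '0.0038 0 0.0013 0 0 0 1;0.0028 0 0.001 0 0 0 1;0 0 0 0 0 0 1'; python3 -m inch '0.0019 0 0.0006 0 0 0 1;0 0 0 0 0 0 1'; python3 -m inch '0.0019 0 0.0006 0 0 0 1;0 0 0 0 0 0 1';python3 go.py
```

```text
time: 6.18
tool_pos: [0.5221, -0.0643, 0.0752]
tool_rot: [-0.007, 0.986, 0.041, 0.163]
contact_force: [0.3, 0.2, -0.3]
gripper_width: -0.004
time: 6.35
tool_pos: [0.5231, -0.0642, 0.0751]
tool_rot: [-0.007, 0.986, 0.041, 0.162]
contact_force: [-5.7, -0.8, 4.0]
gripper_width: -0.003
time: 6.52
tool_pos: [0.5234, -0.0642, 0.0751]
tool_rot: [-0.007, 0.986, 0.042, 0.159]
contact_force: [-20.9, -2.4, 14.6]
gripper_width: -0.002
t 6.5167 tcp [ 0.5234 -0.0642  0.0751] chest [-0.099  -0.0692  0.0751] F [-20.9  -2.4  14.6] g -0.0
axes [[0.946, 0.085, 0.313], [0.08, -0.996, 0.027], [0.314, -0.001, -0.949]]
per m chest x in tool [ 0.949 -0.005  0.314] up [ 0.314 -0.001 -0.949]
```

Both drawers hit their stops, at chest x -0.098 and -0.099 with 15-21 N. Next I'll retract, rise and look.

```bash
python3 -m inch '-0.019 0 -0.0063 0 0 0 1;-0.023 0 -0.0076 0 0 0 1;-0.0 0 -0.025 0 0 0 1;0.0097 -0.01 -0.0284 0 0 0 1;0.0097 -0.01 -0.0284 0 0 0 1;0.0097 -0.01 -0.0284 0 0 0 1;0.0097 -0.01 -0.0284 0 0 0 1;0.0097 -0.01 -0.0284 0 0 0 1;0.0097 -0.01 -0.0284 0 0 0 1;0.0097 -0.01 -0.0284 0 0 0 1';python3 -m inch '0.011 0 -0.032 0 0 0 1;0.011 0 -0.032 0 0 0 1;0.011 0 -0.032 0 0 0 1;0.0 0 -0.01 0 0 0 1;0 0 0 0 0 0 1;0 0 0 0 0 0 1'; python3 go.py; python3 - <<'E'
from plant import *
import cv2
i=camera_info("wrist"); print(i); cv2.imwrite("pics/g_wrist.png",grab_frame("wrist"))
a=grab_frame("scene"); b=grab_frame("side")
cv2.imwrite('pics/g_two.png',cv2.hconcat([cv2.resize(a[95:255,190:350],(400,400),interpolation=2),cv2.resize(b[120:280,210:370],(400,400),interpolation=2)]))
E
```

```text
time: 7.35
tool_pos: [0.4681, 0.0017, 0.3106]
tool_rot: [-0.007, 0.986, 0.041, 0.164]
contact_force: [0.5, 0.0, 0.1]
gripper_width: -0.001
time: 7.85
tool_pos: [0.4655, 0.0009, 0.4196]
tool_rot: [-0.007, 0.986, 0.041, 0.163]
contact_force: [-0.0, 0.1, -0.4]
gripper_width: 0.004
t 7.85 tcp [0.4655 0.0009 0.4196] chest [-0.1508  0.0009  0.4196] F [-0.   0.1 -0.4] g 0.0
axes [[0.944, 0.083, 0.321], [0.078, -0.997, 0.027], [0.322, -0.001, -0.947]]
per m chest x in tool [ 0.947 -0.007  0.322] up [ 0.322 -0.001 -0.947]
{'vertical_fov': 63.971993762124264, 'cx': 252.80086846220922, 'cy': 192.536257409972, 'k1': -0.010765231288412495, 'origin': array([0.41387028, 0.06284596, 0.55545341]), 'rotation': array([0.12224435, 0.97820379, 0.01923756, 0.16674408])}
```

View pics/g_two.png

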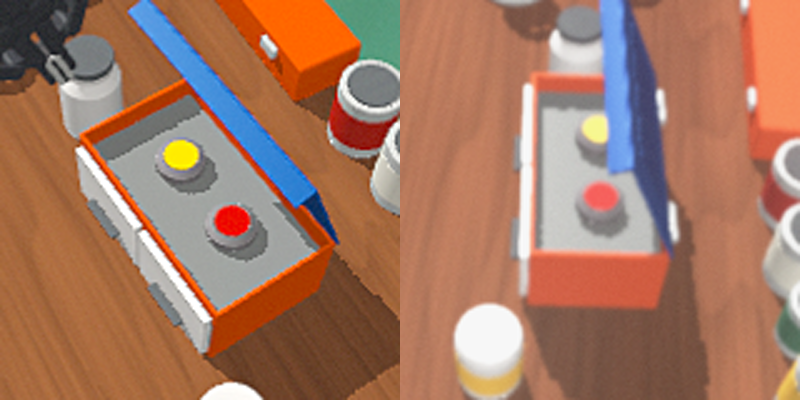

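View pics/g_wrist.png

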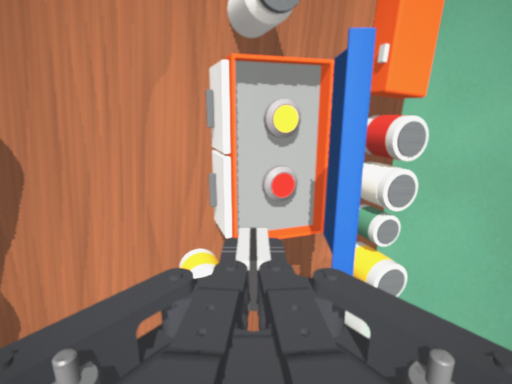

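Both drawer fronts are flush at (110,200) and (175,290), and the lid is unchanged. Next I tilt the tool the other way and go over behind the lid.

```bash
python3 -m inch '0 0 0 0 -0.12 0 1;0 0 0 0 -0.12 0 1;0 0 0 0 -0.12 0 1;0 0 0 0 -0.12 0 1;0 0 0 0 -0.12 0 1;0 0 0 0 0 0 1;0 0 0 0 0 0 1'; python3 go.py .10 0 .42
```

```text
time: 8.58
tool_pos: [0.4659, 0.0012, 0.4163]
tool_rot: [0.005, 0.99, 0.042, -0.138]
contact_force: [-0.5, -0.2, -0.8]
gripper_width: 0.0
t 8.5833 tcp [0.4659 0.0012 0.4163] chest [-0.1503  0.0011  0.4163] F [-0.5 -0.2 -0.8] g 0.0
axes [[0.958, 0.084, -0.273], [0.081, -0.996, -0.021], [-0.274, -0.002, -0.962]]
world [0.7153 0.0226 0.42  ] tool delta [ 0.2397 -0.0005 -0.0721]
per m chest x in tool [ 0.962 -0.006 -0.274] up [-0.274 -0.002 -0.962]
```

```bash
python3 -m inch '0.03 0 -0.009 0 0 0 1;0.03 0 -0.009 0 0 0 1;0.03 0 -0.009 0 0 0 1;0.03 0 -0.009 0 0 0 1;0.03 0 -0.009 0 0 0 1;0.03 0 -0.009 0 0 0 1;0.03 0 -0.009 0 0 0 1;0.03 0 -0.009 0 0 0 1;0 0 0 0 0 0 1;0 0 0 0 0 0 1'; python3 go.py .095 0 .27
python3 - <<'E'
from plant import *
import cv2
a=grab_frame("scene"); b=grab_frame("side")
cv2.imwrite('pics/h_two.png',cv2.hconcat([cv2.resize(a[75:235,210:370],(400,400),interpolation=2),cv2.resize(b[100:260,230:390],(400,400),interpolation=2)]))
E
```

```text
time: 9.42
tool_pos: [0.7154, 0.0216, 0.4224]
tool_rot: [0.005, 0.99, 0.041, -0.137]
contact_force: [0.2, -0.5, 0.3]
gripper_width: 0.0
t 9.4167 tcp [0.7154 0.0216 0.4224] chest [ 0.1    -0.0009  0.4224] F [ 0.2 -0.5  0.3] g 0.0
axes [[0.959, 0.083, -0.27], [0.08, -0.997, -0.021], [-0.271, -0.002, -0.963]]
world [0.7103 0.0221 0.27  ] tool delta [ 0.0365 -0.0007  0.1481]
per m chest x in tool [ 0.963 -0.007 -0.271] up [-0.271 -0.002 -0.963]
```

View pics/h_two.png

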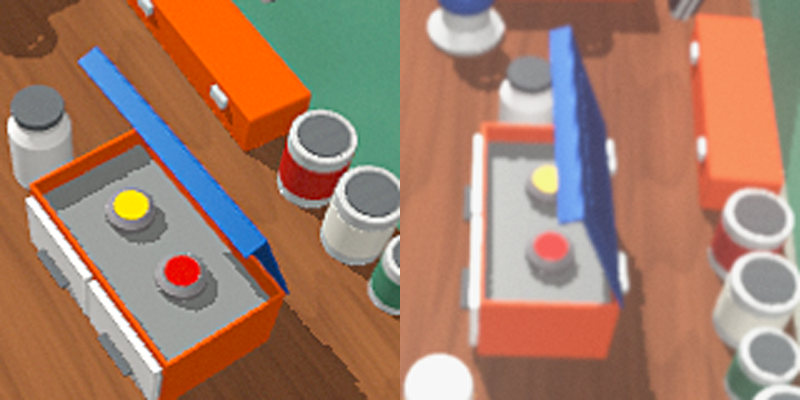

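There is open bench behind the lid: the cans and the orange box stand well clear, beyond (280,170). I'll descend there.

```bash
python3 -m inch '0.0081 0 0.0289 0 0 0 1;0.0081 0 0.0289 0 0 0 1;0.0081 0 0.0289 0 0 0 1;0.0081 0 0.0289 0 0 0 1;0.0081 0 0.0289 0 0 0 1;0 0 0 0 0 0 1;0 0 0 0 0 0 1'; python3 go.py .055 0 .262
python3 - <<'E'
from plant import *
import cv2
a=grab_frame("scene"); b=grab_frame("side")
cv2.imwrite('pics/i_two.png',cv2.hconcat([cv2.resize(a[75:235,210:370],(400,400),interpolation=2),cv2.resize(b[100:260,230:390],(400,400),interpolation=2)]))
E
```

```text
time: 10.1
tool_pos: [0.7133, 0.022, 0.2743]
tool_rot: [0.005, 0.99, 0.041, -0.137]
contact_force: [0.1, 0.2, 0.4]
gripper_width: 0.001
t 10.1 tcp [0.7133 0.022  0.2743] chest [ 0.0979 -0.0004  0.2743] F [0.1 0.2 0.4] g 0.0
axes [[0.959, 0.083, -0.271], [0.08, -0.997, -0.021], [-0.272, -0.001, -0.962]]
world [0.6705 0.0185 0.262 ] tool delta [-0.038  -0.0001  0.0235]
per m chest x in tool [ 0.962 -0.007 -0.272] up [-0.272 -0.001 -0.962]
```

View pics/i_two.png

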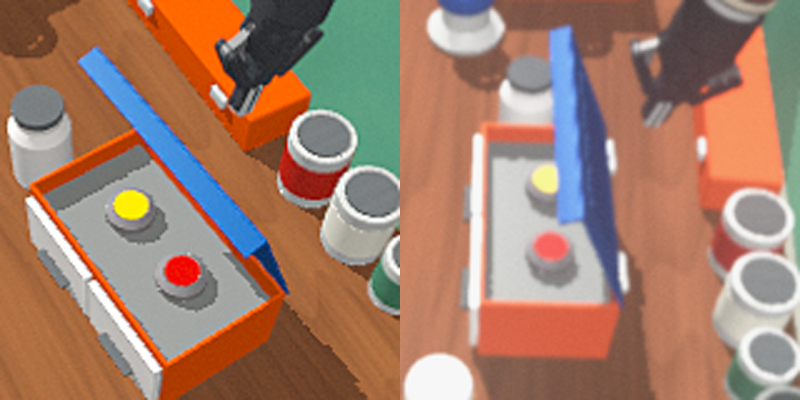

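```bash
python3 -m inch '-0.0143 0 0.0082 0 0 0 1;-0.0143 0 0.0082 0 0 0 1;-0.0143 0 0.0082 0 0 0 1;-0.007 0 0.003 0 0 0 1;-0.007 0 0.003 0 0 0 1;-0.007 0 0.0061 0 0 0 1;-0.007 0 0.0061 0 0 0 1;-0.007 0 0.0061 0 0 0 1;0 0 0 0 0 0 1'; python3 go.py -.016 0 .23
python3 - <<'E'
from plant import *
import cv2
a=grab_frame("scene"); b=grab_frame("side")
cv2.imwrite('pics/j_two.png',cv2.hconcat([cv2.resize(a[75:235,210:370],(400,400),interpolation=2),cv2.resize(b[100:260,230:390],(400,400),interpolation=2)]))
E
```

```text
time: 10.95
tool_pos: [0.6273, 0.0146, 0.2501]
tool_rot: [0.005, 0.99, 0.041, -0.135]
contact_force: [-0.3, -0.5, 0.9]
gripper_width: -0.002
t 10.95 tcp [0.6273 0.0146 0.2501] chest [0.0116 0.     0.2501] F [-0.3 -0.5  0.9] g -0.0
axes [[0.96, 0.083, -0.266], [0.08, -0.997, -0.022], [-0.267, -0.001, -0.964]]
world [0.5998 0.0122 0.23  ] tool delta [-0.0212  0.0002  0.0267]
per m chest x in tool [ 0.964 -0.007 -0.267] up [-0.267 -0.001 -0.964]
```

View pics/j_two.png

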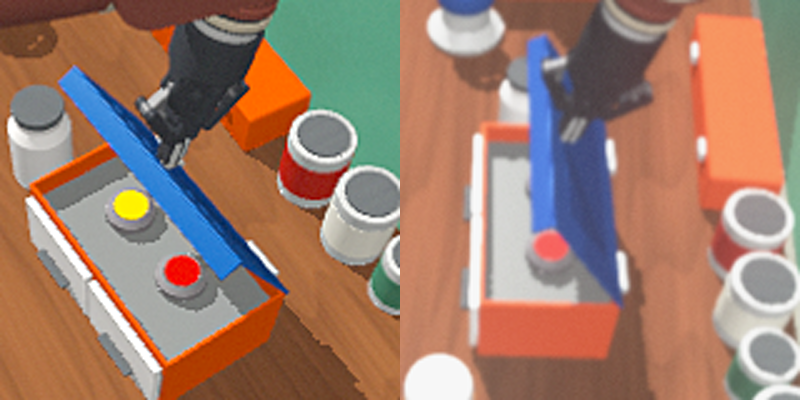

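The lid has turned to about 1 rad under the fingertips, which press at left image (175,155). I'll continue along the arc.

```bash
python3 -m inch '-0.007 0 0.0089 0 0 0 1;-0.007 0 0.0089 0 0 0 1;-0.007 0 0.0089 0 0 0 1;-0.0038 0 0.0068 0 0 0 1;-0.0038 0 0.0068 0 0 0 1;-0.0038 0 0.0068 0 0 0 1;-0.0038 0 0.0068 0 0 0 1;0 0 0 0 0 0 1'; python3 go.py -.067 0 .154
python3 - <<'E'
from plant import *
import cv2
a=grab_frame("scene"); b=grab_frame("side")
cv2.imwrite('pics/k_two.png',cv2.hconcat([cv2.resize(a[75:235,210:370],(400,400),interpolation=2),cv2.resize(b[100:260,230:390],(400,400),interpolation=2)]))
E
```

```text
time: 11.72
tool_pos: [0.5766, 0.0107, 0.2044]
tool_rot: [0.005, 0.99, 0.041, -0.137]
contact_force: [0.5, -0.1, 0.4]
gripper_width: 0.003
t 11.7167 tcp [0.5766 0.0107 0.2044] chest [-0.0392  0.0006  0.2044] F [ 0.5 -0.1  0.4] g 0.0
axes [[0.959, 0.083, -0.272], [0.08, -0.997, -0.021], [-0.272, -0.001, -0.962]]
world [0.549  0.0076 0.154 ] tool delta [-0.013   0.0009  0.0561]
per m chest x in tool [ 0.962 -0.007 -0.272] up [-0.272 -0.001 -0.962]
```

View pics/k_two.png

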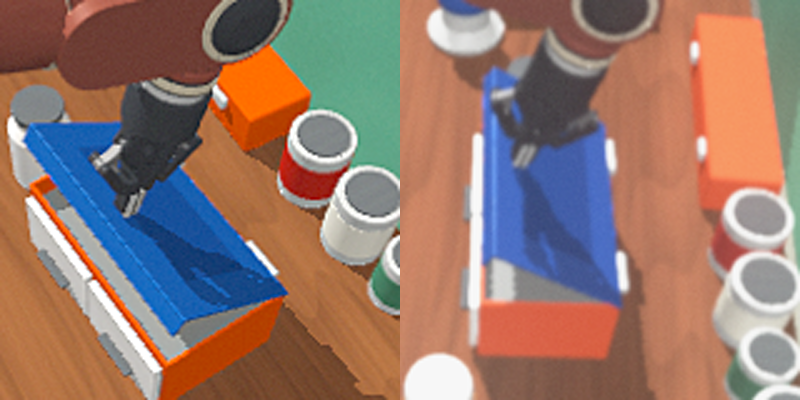

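```bash
python3 -m inch '-0.0031 0 0.0085 0 0 0 1;-0.0031 0 0.0085 0 0 0 1;-0.0031 0 0.0085 0 0 0 1;-0.001 0 0.0076 0 0 0 1;-0.001 0 0.0076 0 0 0 1;-0.001 0 0.0076 0 0 0 1;-0.001 0 0.0076 0 0 0 1;0.0012 0 0.008 0 0 0 1;0.0012 0 0.008 0 0 0 1;0 0 0 0 0 0 1'; python3 go.py -.07 0 .124
```

```text
time: 12.65
tool_pos: [0.5466, 0.0084, 0.1371]
tool_rot: [0.005, 0.99, 0.041, -0.138]
contact_force: [-0.5, -0.2, -0.1]
gripper_width: -0.001
t 12.65 tcp [0.5466 0.0084 0.1371] chest [-0.0693  0.001   0.1371] F [-0.5 -0.2 -0.1] g -0.0
axes [[0.958, 0.083, -0.273], [0.081, -0.997, -0.021], [-0.274, -0.002, -0.962]]
world [0.546  0.0073 0.124 ] tool delta [0.0029 0.001  0.0128]
per m chest x in tool [ 0.962 -0.007 -0.273] up [-0.274 -0.002 -0.962]
```

```bash
python3 -m inch '0.0011 0 0.0038 0 0 0 1;0.0011 0 0.0038 0 0 0 1;0 0 0 0 0 0 1';python3 -m inch '0.0008 0 0.0029 0 0 0 1;0 0 0 0 0 0 1'; python3 go.py
```

```text
time: 12.9
tool_pos: [0.5481, 0.0083, 0.131]
tool_rot: [0.005, 0.99, 0.041, -0.136]
contact_force: [-0.6, 0.5, 0.1]
gripper_width: -0.002
time: 13.07
tool_pos: [0.5484, 0.0083, 0.1285]
tool_rot: [0.005, 0.99, 0.041, -0.136]
contact_force: [0.5, -0.2, 0.5]
gripper_width: -0.0
t 13.0667 tcp [0.5484 0.0083 0.1285] chest [-0.0675  0.0007  0.1285] F [ 0.5 -0.2  0.5] g -0.0
axes [[0.96, 0.083, -0.269], [0.081, -0.997, -0.021], [-0.269, -0.001, -0.963]]
per m chest x in tool [ 0.963 -0.007 -0.269] up [-0.269 -0.001 -0.963]
```

```bash
python3 -m inch '0.0006 0 0.002 0 0 0 1;0 0 0 0 0 0 1';python3 -m inch '0.0006 0 0.002 0 0 0 1;0 0 0 0 0 0 1'; python3 go.py
python3 - <<'E'
from plant import *
import cv2
a=grab_frame("scene"); b=grab_frame("side")
cv2.imwrite('pics/l_two.png',cv2.hconcat([cv2.resize(a[75:235,210:370],(400,400),interpolation=2),cv2.resize(b[100:260,230:390],(400,400),interpolation=2)]))
E
```

```text
time: 13.23
tool_pos: [0.5484, 0.0083, 0.1265]
tool_rot: [0.005, 0.99, 0.041, -0.136]
contact_force: [-0.3, 0.4, 1.0]
gripper_width: -0.003
time: 13.4
tool_pos: [0.5486, 0.0082, 0.1255]
tool_rot: [0.005, 0.99, 0.041, -0.136]
contact_force: [-1.1, -0.3, 4.1]
gripper_width: 0.001
t 13.4 tcp [0.5486 0.0082 0.1255] chest [-0.0673  0.0007  0.1255] F [-1.1 -0.3  4.1] g 0.0
axes [[0.96, 0.083, -0.269], [0.08, -0.997, -0.022], [-0.269, -0.001, -0.963]]
per m chest x in tool [ 0.963 -0.007 -0.269] up [-0.269 -0.001 -0.963]
```

View pics/l_two.png

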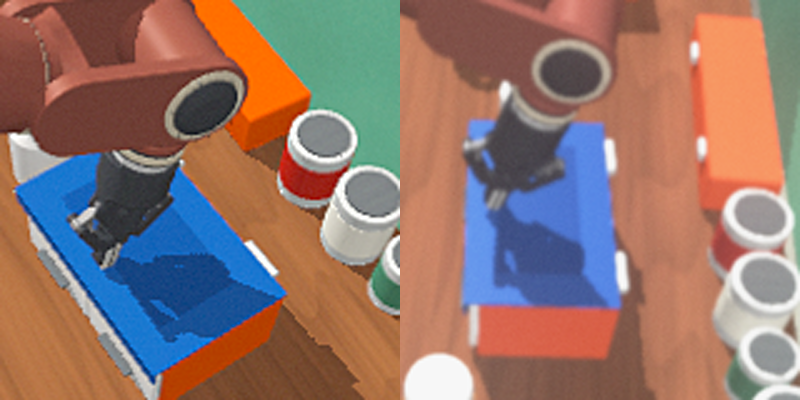

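The lid appears shut, with its flap over the drawer fronts. I'll press a little more to confirm the stop.

```bash
python3 -m inch '0.0006 0 0.002 0 0 0 1;0 0 0 0 0 0 1;0 0 0 0 0 0 1'; python3 -m inch '0.0003 0 0.001 0 0 0 1;0 0 0 0 0 0 1;0 0 0 0 0 0 1;0 0 0 0 0 0 1'
```

```text
time: 13.75
tool_pos: [0.5487, 0.0082, 0.1252]
tool_rot: [0.005, 0.99, 0.041, -0.136]
contact_force: [-4.3, 1.0, 12.7]
gripper_width: -0.003
time: 14.08
tool_pos: [0.5488, 0.0082, 0.1251]
tool_rot: [0.005, 0.99, 0.041, -0.136]
contact_force: [-5.9, 0.2, 16.5]
gripper_width: 0.002
```

The fingertip is held at z = 0.125 with 16 N, so the stop is reached. Now I lift off.

```bash
python3 -m inch '-0.0027 0 -0.0096 0 0 0 1;-0.0081 0 -0.0289 0 0 0 1;-0.0081 0 -0.0289 0 0 0 1;-0.0081 0 -0.0289 0 0 0 1;-0.0081 0 -0.0289 0 0 0 1;-0.02 0 -0.02 0 0 0 1;-0.03 0 0 0 0 0 1;-0.03 0 0 0 0 0 1;0 0 0 0 0 0 1;0 0 0 0 0 0 1'
python3 - <<'E'
from plant import *
import cv2
a=grab_frame("scene"); b=grab_frame("side")
print(camera_info("wrist"));cv2.imwrite('pics/m_wrist.png',grab_frame("wrist"))
cv2.imwrite('pics/m_scene.png',a); cv2.imwrite('pics/m_side.png',b)
cv2.imwrite('pics/m_two.png',cv2.hconcat([cv2.resize(a,(400,300),interpolation=2),cv2.resize(b,(400,300),interpolation=2)]))
E
```

```text
time: 14.92
tool_pos: [0.4766, 0.0021, 0.2928]
tool_rot: [0.005, 0.99, 0.041, -0.135]
contact_force: [-0.8, -0.3, 0.2]
gripper_width: -0.001
{'vertical_fov': 63.971993762124264, 'cx': 252.80086846220922, 'cy': 192.536257409972, 'k1': -0.010765231288412495, 'origin': array([0.50964162, 0.07103699, 0.42988608]), 'rotation': array([ 0.13493361,  0.98056737,  0.05896059, -0.12963104])}
```

View pics/m_two.png

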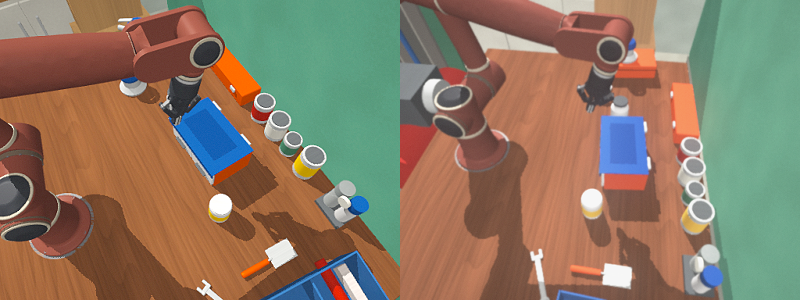

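View pics/m_wrist.png

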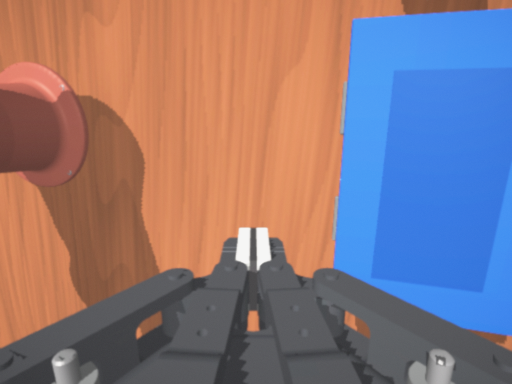

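View pics/m_side.png

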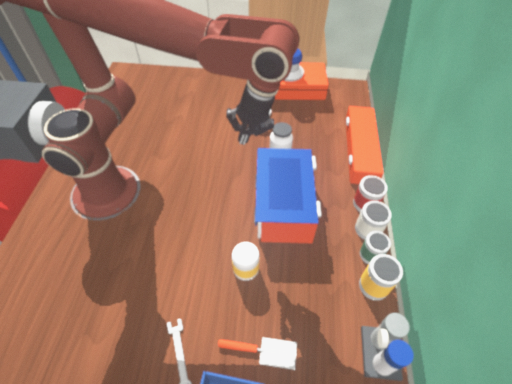

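```bash
python3 - <<'E'
from plant import *
from h import *
C=R.from_euler('z',.09).as_matrix();o=np.array([.6157,.0136,0]);V=cam(camera_info("wrist"));D=cam(camera_info("side"))
for a in (0,.04,.1):
  d=np.array([-np.cos(a),0,np.sin(a)]);n=np.array([np.sin(a),0,np.cos(a)])
  P=[o+C@(np.array([.08,y,.12])+.178*d+.004*n) for y in (.143,-.143)]
  print(a,proj(V,np.array(P)).round(1).tolist(),proj(D,np.array(P)).round(1).tolist())
a=cv2.imread('pics/a_side.png').astype(int);b=cv2.imread('pics/m_side.png').astype(int)
print('tin/scraper diff',np.abs(a-b)[238:285,225:265].mean(),np.abs(a-b)[335:370,215:300].mean(),np.abs(a-b)[318:383,165:190].mean())
E
```

```text
0 [[350.8, 19.0], [331.1, 307.6]] [[256.9, 147.9], [255.4, 221.5]]
0.04 [[351.4, 16.6], [331.2, 311.6]] [[257.0, 146.4], [255.6, 220.2]]
0.1 [[353.0, 12.8], [331.8, 318.0]] [[257.4, 144.1], [256.0, 218.1]]
tin/scraper diff 3.976950354609929 8.070700280112044 30.055384615384614
```

```bash
python3 - <<'E'
import cv2
a=cv2.imread('pics/a_side.png');b=cv2.imread('pics/m_side.png')
cv2.imwrite('pics/n.png',cv2.hconcat([cv2.resize(x[224:384,150:310],(400,400)) for x in (a,b)]))
E
```

```text
(no output)
```

View pics/n.png

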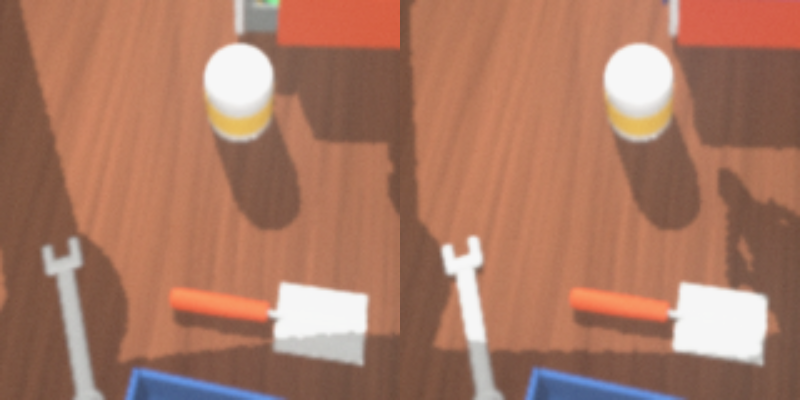

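The tin, scraper and wrench are unmoved; only the shadows differ. Handing in.

```bash
python3 -c "
from plant import *
print(job_done())"
```

```text
the job is handed in; nothing more can be done
None
```

I pushed the left drawer and then the right drawer home with closed fingertips. I then went over and behind the lid and pushed it down along its arc until it closed. The job was handed in at about 15 s of robot time.

**Drawers:** each one met its stop, reading about 15 N (left) and 21 N (right) along the push, with the fingertips 8–9 mm short of the closed-face position. The pictures show both fronts flush.

**Lid:** it met its stop at 16 N with the fingertip at z = 0.125 m, where 0.124 m was expected. One front corner, picked at (353,18), fits a lid angle of 0 to 0.04 rad. The other front corner, picked at (335,272), disagreed with the prediction (331,308). I didn't chase that down; I took the stop force and the side view as the evidence that it is closed.

**Bystanders:** the tin, wrench and scraper look unmoved in before-and-after pictures; a large pixel difference at the wrench was only the arm's shadow. I did not measure the cup or the sander. The cartridges were last seen in place before the lid closed over them.

**Arm:** at hand-in it was clear of everything, with wrist force readings near zero.

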